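# Swing the lamp hook out to its stop and hang the work light on it

### The arm

A 6-joint arm with a two-finger parallel gripper is mounted at the origin on a cart in front of the work surface, level with it; the furniture and walls round the work are solid. World frame = base frame: x ahead of the robot, y to its left, z up, the work surface at z = 0. Lengths are in mm, angles in degrees, forces in N, time in s.
With the tool pointing down it reaches from about 275 to 850 mm from the base axis. Payload 19 kg.
Tool frame: the origin (TCP) lies at the very end of the fingers, on their centre line; the grasp point (between the pads) lies 19 mm behind it; z points along the fingers, y is the line along which they close (so a half turn about z gives the same grasp; the last joint's range is limited). The gripper opens to 85 mm and grips with 20 to 120 N. Pads are 22 mm wide; open, the fingers measure 114 mm over their backs; the gripper's body (76 mm by 85 mm) begins 54 mm behind the grasp point. The pads swing forward as they close: fully open they stand 13 mm farther back than shut.
Start: joints at [-76.031, 8.623, 82.357, -0, 89.026, -7.678], TCP at [212.076, -534.429, 231.267] pointing down, gripper open.
Joint ranges: [-160.23, 160.23], [-39.13, 120.54], [6.94, 153.29], [-79.49, 259.48], [9.18, 160.14], [-161.06, 161.06]. Speed limits (degrees/s): [108.29, 108.29, 127.2, 172.46, 172.46, 172.46].

### API

Orientations are given as [roll, pitch, yaw] about the fixed x, y, z axes, in that order (R = Rz(yaw) Ry(pitch) Rx(roll)).
In Python, from bench import r gives the robot as it stands.
- The arm moves only by the tool apply_moves, never from a script. Its argument "steps" is a list of rows, each an object of numbers: "tx", "ty", "tz": the shift along the world's x, y, z in cm; "wx", "wy", "wz": the turn, a rotation vector about the world's x, y, z in rad. In form: [{"tx": .., "ty": .., "tz": .., "wx": .., "wy": .., "wz": ..}, ...]. A call has 1 to 20 rows; each row shifts and turns the commanded pose from where the row before left it; what a row does not reach is not made up. A row lasts 1/12 s, in which the tool goes at most 41.7 mm and 7.16 degrees, less where a joint would pass 70% of its speed; a pose out of reach is approached as far as the arm can. A call with a gripper value outside its range is refused whole. "jaw" is the opening, from 0 (shut) to 1 (fully open), set as the call begins (left out, the last holds). The fingers move at their own pace and stop on an object; "grip_force" is the grip in N (left out, the last holds). Time passes only in rows, so rows that do not move let the fingers close. It gives the time, the measured TCP pose, the force, the opening and the grip force at its end, in the units of the state.
- r.read_state(): the state, without advancing time (a new reading comes with each control period).
- r.capture(name): name is "scene" or "top" or "wrist"; returns a dict with "color" (400x640x3 uint8, red, green, blue), "intrinsics" (3x3 intrinsics, pixels), "D" ([k1, k2, p1, p2, k3] as OpenCV has them; the pictures are not rectified), "rvec" (rotation vector, rad) and "tvec" (3), from world to camera coordinates, as OpenCV has them. Camera axes: x right, y down, z forward; pixel columns grow to the right and rows downward; lengths in mm; the calibration is good to about 2 mm. A picture is of the moment at which its call begins. There is no depth.
- r.job_done(): hands the job in; it is judged then, once.
Trained networks look in the newest picture that a camera, given by its name, has taken for a name from the list of things; names that differ only in an ending like _2 or _b are one class to them, and where a whole thing is asked for, a point or a joint stands for the part that bears it (a point fixed in the world has none). Each returns a list of dicts, best first, with "conf" (0 to 1); they miss things now and then, are a little off and sometimes report something else, mostly with a low value. They report only what shows in the picture. A call takes as long as a camera call.
- r.look_for(name, camera): "at" ([column, row] in pixels, amid what is visible of it).
- r.regions_of(name, camera): "region" (400x640 bool, what is visible of it) and "at" ([column, row] in pixels, amid what is visible of it).
The state is a dict: "t": time; "qpos": joint angles; "joint_velocities": joint speeds; "joint_torque": joint torques, N m; "eef_pos": TCP position; "eef_rot": TCP orientation; "wrist_force": force on the tool from outside, world axes, zero at the start; "wrist_torque": the same for the moment, N m; "grip_width": finger opening in mm; "grasp_force": force on a finger pad.
Only numpy, scipy, OpenCV 4.12 (cv2) and the standard library are available. Lean on these libraries where they do the work, as an engineer would, in place of code of your own. Each camera call takes 0.05 s, during which the arm holds its last target. There are 200 camera calls.

### The job

Hang the work light over the job: first swing the stiff swivel hook on top of the lamp stand counter-clockwise (seen from above) until its arm meets the stop screw of the collar below it, and press it home there with a firm push of about 10 N, no harder, as the collar slips round the post if forced. Then pick the work light up by its handle, hang it in the trough of the hook by the raised middle of the handle, gently, and let go so that it hangs upright and still, the hook still at its stop. Do not knock the other things about.

Things in the scene. Friction and masses are not known exactly. Their poses are not given: they have to be found in the camera images.
- lamp_stand: lamp stand fixed to the bench: round grey cast foot 130 mm across, steel post 22 mm across. Origin on the post's axis at bench height, z up; its -x axis is the stand's front. The swivel hook sits on top of the post and turns about its axis; the head (16 mm radius) ends 286 mm above the bench.
- lamp_hook (a joint): swivel angle of the hook (rad): at 0 it points along the stand's -x, grows counter-clockwise seen from above (-1.57: along the stand's +y). Starts between -1.9 and -1.2; meets the stop screw between -0.4 and 0.4, depending on how that is set. Stiff: it takes a steady 0.30 N m (3 to 3.5 N at 85 mm from the axis) and stays where it is left.
- hook_arm (a point): point on the hook's arm 85 mm from the post's axis, a good place to push. The arm is a level round rod 8 mm thick, centre 268 mm above the bench, straight from the head out to 98 mm from the axis; nothing else is beside or above it there.
- hook_heel (a point): point on the arm's centre line 32 mm from the axis, 268 mm above the bench: the place where the arm meets the tip of the stop screw. When they touch, it is 13.5 to 21.5 mm from stop_lug, as the screw is set.
- stop_lug (a point): middle of the lug's face that looks at the coming arm, 36 mm from the axis, at arm height. The lug stands on a collar clamped round the post; a 7 mm stop screw goes level through it, its round tip standing out 9.5 to 17.5 mm towards the arm, not known. Push slowly until the force rises steeply above the pivot's 3 N, to 8 to 12 N, and stop; near 20 N (at 85 mm) the collar slips.
- hook_trough (a point): lowest point of the upper surface of the hook's trough, 118 mm from the axis, 252 mm above the bench; the handle rests here. From the arm's end the rod dips into this U (about 14 mm wide inside, flared), then rises to an outward-leaning tip with a ball end 137 mm from the axis, top 281 mm above the bench. Underside of the rod here: 244 mm above the bench.
- light_centre (a point): work light standing upright: body 56 (x) x 124 (y) x 88 (z) mm, grey and black, white lenses behind guard bars on both faces (either way round will do), 0.24 to 0.45 kg. This point is the body's centre, 44 mm above its underside. Its y axis runs along the handle.
- handle_mid (a point): middle of the handle at the bar's centre height, 151 mm above the light's underside. Bar: round, 10 mm thick, along the light's y, on uprights at y = +-62 mm; 58 mm open height below it. Middle 12 mm raised 5 mm, sloped to 16 mm either side. Hung, the bar lies across the hook's arm: bring it in from beyond the tip, bar above tip, body below the rod; then lower until this point meets hook_trough.
- handle_grip_a (a point): place to grip the handle from above, fingers closing along the light's x: the bar's centre line 38 mm from the middle towards the light's +y, 151 mm above its underside
- handle_grip_b (a point): the same on the other side, 38 mm towards the light's -y
- offcut_centre (a point): planed pine offcut 62x190x35 mm lying flat, the marked-out job below the hook; centre of the block. Bystander, to be left alone
- pen_centre (a point): white and blue marker pen, 135 mm long, 16 mm thick, lying near the front edge; its centre. Bystander, to be left alone
- tape_centre (a point): tape measure 39x78x70 mm standing on its base; its centre. Bystander, to be left alone
- tin_centre (a point): round tin 78 mm across, 77 mm tall, near the stand; its centre. Bystander, to be left alone
- sanding_centre (a point): cork sanding block 66x114x34 mm; its centre. Bystander, to be left alone

How it is judged (in metres and radians):
On the way, in this order (a step that is already met when the one before it is completed fails the run):
1. the hook is turned home: its arm is pressed against the stop screw with more than 8 N there (about 6.5 N of push at 85 mm on the arm) while the light still stands on the bench (distance between hook_heel and stop_lug below 0.0245 m and contact force between lamp_hook and stop_collar above 8 N and distance of light_centre from where it was at the start of the episode below 0.02 m), for 0.2 s.
2. the light hangs in the hook's trough by the middle of its handle (distance between handle_mid and hook_trough below 0.014 m and contact force between work_light and lamp_hook above 1.5 N), for 0.2 s.
At the end, for the whole second after the job is handed in: The hook is still at its stop (heel point within 24.5 mm of the lug), the collar has not slipped (lug within 2 mm of its start), and the released light hangs in the trough by the middle of its handle (within 14 mm), its weight on the hook, upright within 10 degrees and at rest (all of step 2 and distance between hook_heel and stop_lug below 0.0245 m and angle between light_centre's own z axis and vertical below 0.17 rad and linear speed of work_light below 0.03 m/s and angular speed of work_light below 0.4 rad/s and distance of stop_lug from where it was at the start of the episode below 0.002 m); the robot touches nothing.
It fails at once if the stop collar is forced round the post (its lug shifted by more than 2 mm) (distance of stop_lug from where it was at the start of the episode above 0.002 m).
It fails at once if the stop is forced: the arm presses on its screw with more than 40 N (about 18 N of push at 85 mm on the arm) (contact force between lamp_hook and stop_collar above 40 N).
It fails at once if the hook and the light are driven together with more than 25 N (contact force between work_light and lamp_hook above 25 N).
It fails at once if the light is tipped over (more than 45 degrees) (angle between light_centre's own z axis and vertical above 0.78 rad).
It fails at once if another thing is knocked away by more than 20 mm (distance of any of offcut_centre, pen_centre, tape_centre, tin_centre, sanding_centre from where it was at the start of the episode above 0.02 m).
It also fails if it takes over 72 s, if anything falls off the work surface, if the arm or the gripper's body presses on something with over 40 N, if the wrist force passes 120 N, or if a joint passes its speed limit or range.

## Working session

There is one attempt and no reset: what is moved stays moved. The work goes in short steps, Python scripts to look and compute and a tool call to move; the robot and the scene stay as the last step left them, time stands still between calls to the robot, and variables do not carry over. Pictures are saved under pics/ and viewed, at most 10 in all, crops included, and the job is handed in when it is done.

Besides the shell and the picture viewer there is one more tool, called after "Emit:" as name(argument=value, ...), one argument or row to a line, values as JSON. apply_moves: Moves the arm, as the interface text tells. Its arguments: {"type":"object","properties":{"steps":{"type":"array","items":{"type":"object","properties":{"tx":{"type":"number"},"ty":{"type":"number"},"tz":{"type":"number"},"wx":{"type":"number"},"wy":{"type":"number"},"wz":{"type":"number"}}}},"jaw":{"type":"number"},"grip_force":{"type":"number"}},"required":["steps"]}

```bash
mkdir -p pics; ls; cat > h.py <<'E'
import numpy as np, cv2
from bench import r
def cap(n,save=None):
    c=r.capture(n)
    if save: cv2.imwrite('pics/'+save,c['color'][:,:,::-1])
    return c
def ray(c,px):
    R=cv2.Rodrigues(np.array(c['rvec'],float))[0];t=np.array(c['tvec'],float).ravel()
    u=cv2.undistortPoints(np.array([[px]],float),np.array(c['intrinsics'],float),np.array(c['D'],float)).ravel()
    return -R.T@t, R.T@np.array([u[0],u[1],1.])
def onz(c,px,z):
    o,d=ray(c,px); return o+d*(z-o[2])/d[2]
def proj(c,P):
    return cv2.projectPoints(np.array(P,float).reshape(-1,1,3),np.array(c['rvec'],float),np.array(c['tvec'],float),np.array(c['intrinsics'],float),np.array(c['D'],float))[0].reshape(-1,2)
def tri(obs):
    A=np.zeros((3,3));b=np.zeros(3)
    for c,px in obs:
        o,d=ray(c,px);d=d/np.linalg.norm(d);M=np.eye(3)-np.outer(d,d);A+=M;b+=M@o
    return np.linalg.solve(A,b)
E
cat > a.py <<'E'
from h import *
np.set_printoptions(precision=1,suppress=True)
cs={n:cap(n,n+'1.png') for n in('scene','top')}
for n,c in cs.items(): print(n,ray(c,(320,200)))
for k in 'lamp_stand lamp_hook hook_arm hook_heel stop_lug hook_trough light_centre handle_mid handle_grip_a offcut_centre pen_centre tape_centre tin_centre sanding_centre'.split():
    o=[]
    for n in cs:
        l=r.look_for(k,n); print(k,n,[(np.round(x['at'],1).tolist(),round(x['conf'],2)) for x in l[:3]])
        if l:o.append((cs[n],l[0]['at']))
    if len(o)==2: print('   tri',tri(o))
print(r.read_state())
E
python3 a.py
```

```text
pics
scene (array([103.5, 673.9, 626.3]), array([ 0.4, -0.8, -0.4]))
top (array([ 467.4, -200.9, 1090.4]), array([ 0.1,  0. , -1. ]))
lamp_stand scene [([274.4, 255.6], 0.58)]
lamp_stand top [([278.8, 159.6], 0.68)]
   tri [626.5 -79.8  61. ]
lamp_hook scene [([267.2, 191.4], 0.78)]
lamp_hook top [([251.2, 146.5], 0.73), ([277.5, 159.2], 0.51)]
   tri [618.2 -49.  257.6]
hook_arm scene [([266.4, 188.4], 0.82)]
hook_arm top [([254.9, 148.1], 0.75)]
   tri [618.4 -54.9 262.1]
hook_heel scene [([267.1, 187.1], 0.8)]
hook_heel top [([259.1, 148.7], 0.67)]
   tri [619.  -62.3 262.1]
stop_lug scene [([286.8, 190.8], 0.71)]
stop_lug top [([276.4, 155.9], 0.68)]
   tri [599.3 -99.7 243.6]
hook_trough scene [([266.2, 189.7], 0.65), ([358.9, 218.4], 0.39)]
hook_trough top [([208.8, 249.3], 0.73), ([254.7, 149.1], 0.64)]
   tri [470.3  50.  323. ]
light_centre scene []
light_centre top [([408.2, 204.2], 0.74)]
handle_mid scene [([357.7, 216.4], 0.7), ([314.6, 216.9], 0.59)]
handle_mid top [([408.7, 202.5], 0.75), ([253.7, 148.2], 0.58), ([278.3, 158.1], 0.16)]
   tri [ 523.7 -402.    53.5]
hand
[... 454 characters left out ...]
 [394.6  92.   26.4]
tin_centre scene [([290.8, 229.2], 0.8)]
tin_centre top [([353.5, 135.9], 0.75), ([206.4, 249.7], 0.31)]
   tri [ 691.2 -266.5   34.4]
sanding_centre scene [([317.5, 218.9], 0.95)]
sanding_centre top [([408.0, 149.0], 0.72)]
   tri [ 667.4 -407.9   10.5]
{'t': 1.5, 'qpos': array([-76. ,   8.6,  82.4,  -0. ,  89. ,  -7.7]), 'joint_velocities': array([ 0.1,  0. , -0.1, -0. ,  0. , -0. ]), 'joint_torque': array([ -0. , -71.3, -57.1,  -0. ,   0. ,   0. ]), 'eef_pos': array([ 212.1, -534.4,  231.3]), 'eef_rot': array([-180. ,    0. ,   21.6]), 'wrist_force': array([ 0.4, -0.3, -0.4]), 'wrist_torque': array([ 0., -0., -0.]), 'grasp_force': 0.0, 'grip_width': 85.85088314662964}
```

```bash
python3 - <<'E'
import cv2
t=cv2.imread('pics/top1.png');s=cv2.imread('pics/scene1.png')
cv2.imwrite('pics/tc.png',cv2.resize(t[90:300,170:450],None,fx=2.85,fy=2.85,interpolation=cv2.INTER_CUBIC))
cv2.imwrite('pics/sc.png',cv2.resize(s[150:350,200:460],None,fx=3,fy=3,interpolation=cv2.INTER_CUBIC))
E
```

```text
(no output)
```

View pics/tc.png

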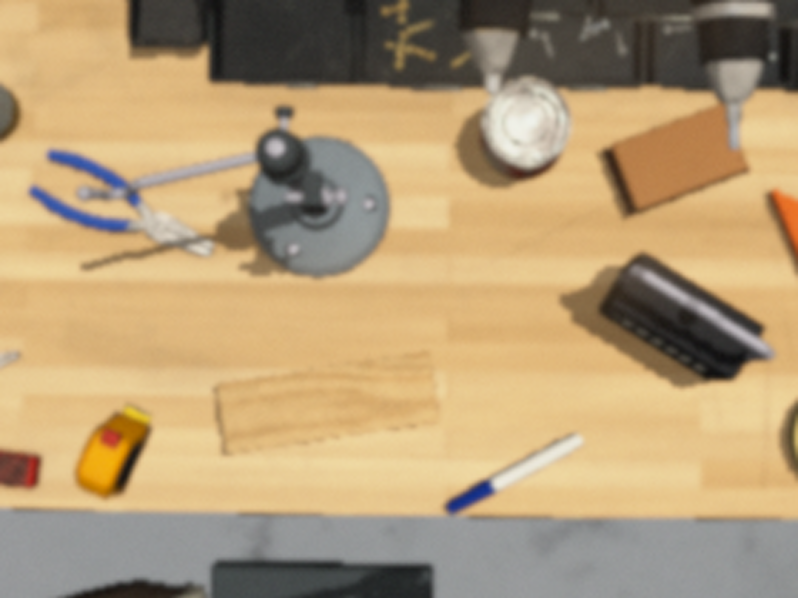

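View pics/sc.png

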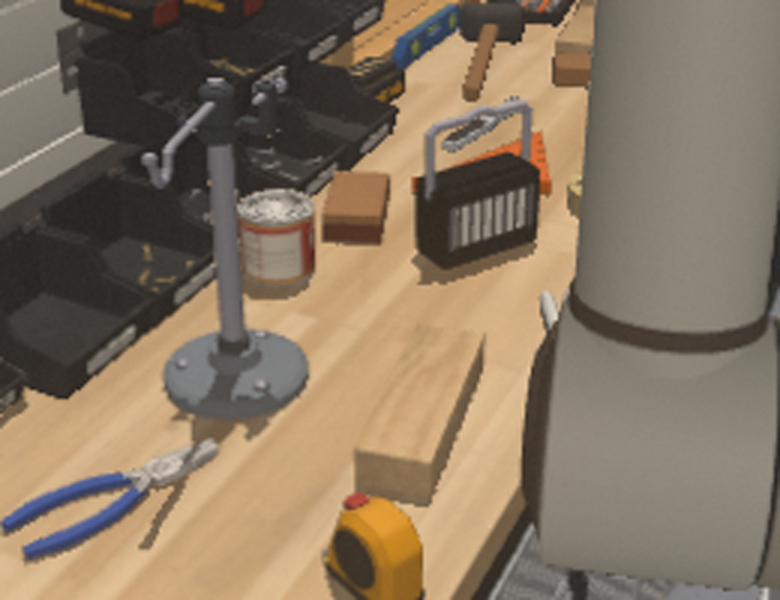

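```bash
cat > b.py <<'E'
from h import *
np.set_printoptions(precision=1,suppress=True)
c=cap('top');s=cap('scene')
T=lambda x,y:(170+x/2.85,90+y/2.85)
S=lambda x,y:(200+x/3,150+y/3)
print('foot',onz(c,T(319,206),10),'foot scene',onz(s,S(236,372),12))
print('head',onz(c,T(281,153),286),onz(s,S(217,85),290))
print('hook end',onz(c,T(86,193),275),onz(s,S(150,160),277),tri([(c,T(86,193)),(s,S(150,160))]))
print('lug?',tri([(c,T(285,112)),(s,S(265,90))]),onz(c,T(340,195),268),onz(s,S(262,125),268))
print('handle',tri([(c,T(645,268)),(s,S(430,133))]),tri([(c,T(770,352)),(s,S(526,105))]))
print('handle top only',onz(c,T(770,352),151),onz(s,S(526,105),156),onz(s,S(430,133),151))
E
python3 b.py
```

```text
foot [623.1 -84.4  10. ] foot scene [616.6 -71.2  12. ]
head [619.4 -87.6 286. ] [605.1 -55.9 290. ]
hook end [592.8  48.9 275. ] [587.3  57.9 277. ] [593.4  49.8 272.4]
lug? [ 623.5 -101.5  273.8] [ 593.7 -126.6  268. ] [560.3 -46.8 268. ]
handle [ 558.1 -358.2  140.2] [ 492.  -456.3  146.1]
handle top only [ 491.3 -455.2  151. ] [ 484.4 -432.6  156. ] [ 548.7 -335.1  151. ]
```

Emit:
apply_moves(
  steps=[
    {"tz": 4},
    {"tx": 2.3, "ty": 3, "tz": 1.2},
    {"tx": 2.3, "ty": 3, "tz": 1.2},
    {"tx": 2.3, "ty": 3, "tz": 1.2},
    {"tx": 2.3, "ty": 3, "tz": 1.2},
    {"tx": 2.3, "ty": 3, "tz": 1.2},
    {"tx": 2.3, "ty": 3, "tz": 1.2},
    {"tx": 2.3, "ty": 3, "tz": 1.2},
    {"tx": 2.3, "ty": 3, "tz": 1.2},
    {"tx": 2.3, "ty": 3, "tz": 1.2},
    {"tx": 2.3, "ty": 3, "tz": 1.2},
    {"tx": 2.3, "ty": 3, "tz": 1.2},
    {"tx": 2.3, "ty": 3, "tz": 1.2},
    {"tx": 2.3, "ty": 3, "tz": 1.2},
    {"tx": 2.3, "ty": 3, "tz": 1.2},
    {"tx": 2.3, "ty": 3, "tz": 1.2},
  ],
  jaw=0,
  grip_force=20,
)

```text
validation failed for argument at $.st...
```

```bash
cat > c.py <<'E'
from h import *
np.set_printoptions(precision=1,suppress=True)
c=cap('wrist','w1.png')
s=r.read_state(); print(s['eef_pos'],s['eef_rot'],s['t'],ray(c,(320,200)), c['intrinsics'][0][0])
print(proj(c,[[621,-86,286],[593,50,272],[525,-407,151]]))
im=cv2.imread('pics/w1.png'); cv2.imwrite('pics/w1b.png',im)
for k in ['hook_arm','stop_lug','lamp_hook','handle_mid']:
    print(k,[(x['at'],round(x['conf'],2)) for x in r.look_for(k,'wrist')])
E
python3 c.py
```

```text
[ 212.1 -534.4  231.3] [-180.    -0.    21.6] 1.65 (array([ 286.6, -504.7,  374. ]), array([-0.3, -0.1, -1. ])) 319.16604027207774
[[ -4766.5  -8780.9]
 [-16238.9 -20221.9]
 [   318.9   -318.8]]
hook_arm []
stop_lug []
lamp_hook []
handle_mid []
```

View pics/w1.png

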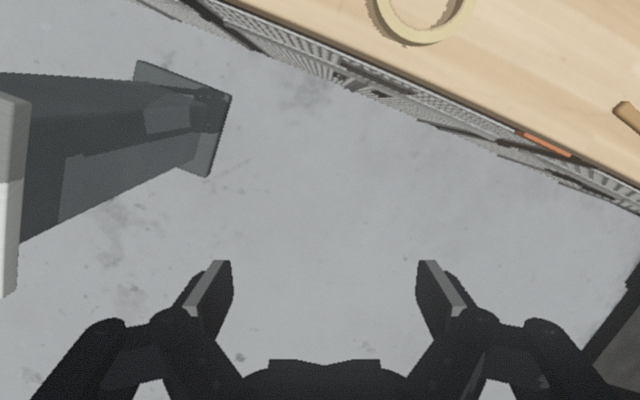

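Emit:
apply_moves(
  steps=[
    {"tx": 0, "ty": 0, "tz": 4, "wx": 0, "wy": 0, "wz": 0},
    {"tx": 2.2, "ty": 3.1, "tz": 1.0, "wx": 0, "wy": 0, "wz": 0},
    {"tx": 2.2, "ty": 3.1, "tz": 1.0, "wx": 0, "wy": 0, "wz": 0},
    {"tx": 2.2, "ty": 3.1, "tz": 1.0, "wx": 0, "wy": 0, "wz": 0},
    {"tx": 2.2, "ty": 3.1, "tz": 1.0, "wx": 0, "wy": 0, "wz": 0},
    {"tx": 2.2, "ty": 3.1, "tz": 1.0, "wx": 0, "wy": 0, "wz": 0},
    {"tx": 2.2, "ty": 3.1, "tz": 1.0, "wx": 0, "wy": 0, "wz": 0},
    {"tx": 2.2, "ty": 3.1, "tz": 1.0, "wx": 0, "wy": 0, "wz": 0},
    {"tx": 2.2, "ty": 3.1, "tz": 1.0, "wx": 0, "wy": 0, "wz": 0},
    {"tx": 2.2, "ty": 3.1, "tz": 1.0, "wx": 0, "wy": 0, "wz": 0},
    {"tx": 2.2, "ty": 3.1, "tz": 1.0, "wx": 0, "wy": 0, "wz": 0},
    {"tx": 2.2, "ty": 3.1, "tz": 1.0, "wx": 0, "wy": 0, "wz": 0},
    {"tx": 2.2, "ty": 3.1, "tz": 1.0, "wx": 0, "wy": 0, "wz": 0},
    {"tx": 2.2, "ty": 3.1, "tz": 1.0, "wx": 0, "wy": 0, "wz": 0},
    {"tx": 2.2, "ty": 3.1, "tz": 1.0, "wx": 0, "wy": 0, "wz": 0},
  ],
  jaw=0,
  grip_force=20,
)

```text
t: 3.1
eef_pos: [520.7, -98.5, 412.0]
eef_rot: [180.0, -0.0, 21.7]
wrist_force: [0.5, -1.8, -0.5]
grip_width: 0.2
grasp_force: 0.0
```

```bash
sed -i 's/w1/w2/g' c.py; python3 c.py
```

```text
[523.6 -94.1 413.2] [-180.    -0.2   21.8] 3.15 (array([595.2, -68.8, 554.7]), array([-0.3, -0.1, -1. ])) 319.16604027207774
[[356.1  75. ]
 [188.6  46.7]
 [526.9 240.4]]
hook_arm [([313.5, 56.2], 0.74)]
stop_lug [([364.1, 105.7], 0.85), ([336.3, 74.7], 0.62)]
lamp_hook [([317.2, 58.5], 0.85)]
handle_mid [([493.3, 216.5], 0.94)]
```

View pics/w2.png

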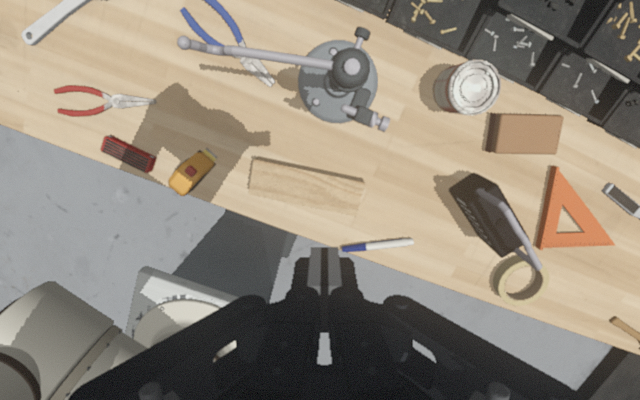

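```bash
cat > d.py <<'E'
from h import *
np.set_printoptions(precision=1,suppress=True)
c=cap('wrist')
print('head',onz(c,(350,67),286),'ball',onz(c,(184,43),277),'arm pts',onz(c,(230,48),268),onz(c,(320,63),268),'lug',onz(c,(354,106),268),onz(c,(372,116),268),onz(c,(382,123),268))
print('handle ends',onz(c,(482,183),148),onz(c,(538,266),148))
E
python3 d.py
python3 - <<'E'
import cv2
im=cv2.imread('pics/w2.png');cv2.imwrite('pics/w2z.png',cv2.resize(im[20:150,150:420],None,fx=2.9,fy=2.9,interpolation=cv2.INTER_CUBIC))
E
```

```text
head [623.7 -81.  286. ] ball [593.4  49.8 277. ] arm pts [603.2  16.4 268. ] [619.3 -57.3 268. ] lug [597.8 -97.2 268. ] [ 595.9 -115.1  268. ] [ 593.7 -125.7  268. ]
handle ends [ 572.9 -305.5  148. ] [ 494.6 -450.3  148. ]
```

View pics/w2z.png

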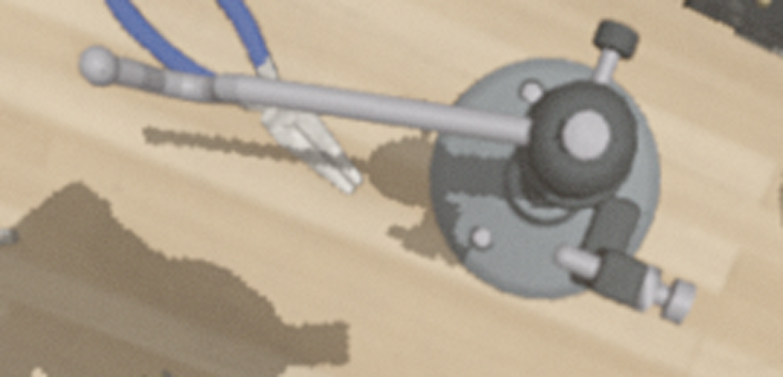

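Emit:
apply_moves(
  steps=[
    {"tx": 2.63, "ty": 2.4, "tz": 0, "wx": 0, "wy": 0, "wz": -0.038},
    {"tx": 2.63, "ty": 2.4, "tz": 0, "wx": 0, "wy": 0, "wz": -0.038},
    {"tx": 2.63, "ty": 2.4, "tz": 0, "wx": 0, "wy": 0, "wz": -0.038},
    {"tx": 2.63, "ty": 2.4, "tz": 0, "wx": 0, "wy": 0, "wz": -0.038},
    {"tx": 0, "ty": 0, "tz": -3.3, "wx": 0, "wy": 0, "wz": 0},
    {"tx": 0, "ty": 0, "tz": -3.3, "wx": 0, "wy": 0, "wz": 0},
    {"tx": 0, "ty": 0, "tz": -3.3, "wx": 0, "wy": 0, "wz": 0},
    {"tx": 0, "ty": 0, "tz": -3.2, "wx": 0, "wy": 0, "wz": 0},
    {"tx": 0, "ty": 0, "tz": -3.2, "wx": 0, "wy": 0, "wz": 0},
    {"tx": 0, "ty": 0, "tz": 0, "wx": 0, "wy": 0, "wz": 0},
    {"tx": 0, "ty": 0, "tz": 0, "wx": 0, "wy": 0, "wz": 0},
  ],
)

```text
t: 4.32
eef_pos: [624.6, -5.6, 248.0]
eef_rot: [-180.0, 0.1, 12.8]
wrist_force: [-0.3, -0.4, 1.5]
grip_width: -0.3
grasp_force: 0.0
```

```bash
python3 - <<'E'
from h import *
np.set_printoptions(precision=1,suppress=True)
c=cap('wrist','w3.png');s=r.read_state();print(s['eef_pos'],s['eef_rot'],s['wrist_force'],s['qpos'])
E
```

```text
[625.4  -5.4 250. ] [180.   -0.1  12.9] [-0.1  1.   1.4] [-7.6 14.4 73.4  0.  92.2 69.6]
```

View pics/w3.png

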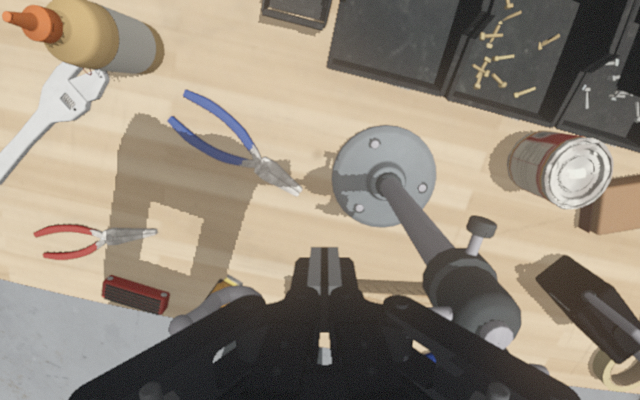

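Emit:
apply_moves(
  steps=[
    {"tx": -0.535, "ty": 0.0, "tz": 0, "wx": 0, "wy": 0, "wz": 0.0698},
    {"tx": -0.534, "ty": -0.035, "tz": 0, "wx": 0, "wy": 0, "wz": 0.0698},
    {"tx": -0.53, "ty": -0.073, "tz": 0, "wx": 0, "wy": 0, "wz": 0.0698},
    {"tx": -0.524, "ty": -0.109, "tz": 0, "wx": 0, "wy": 0, "wz": 0.0698},
    {"tx": -0.515, "ty": -0.146, "tz": 0, "wx": 0, "wy": 0, "wz": 0.0698},
    {"tx": -0.503, "ty": -0.181, "tz": 0, "wx": 0, "wy": 0, "wz": 0.0698},
    {"tx": -0.49, "ty": -0.216, "tz": 0, "wx": 0, "wy": 0, "wz": 0.0698},
    {"tx": -0.473, "ty": -0.25, "tz": 0, "wx": 0, "wy": 0, "wz": 0.0698},
    {"tx": -0.455, "ty": -0.282, "tz": 0, "wx": 0, "wy": 0, "wz": 0.0698},
    {"tx": -0.434, "ty": -0.313, "tz": 0, "wx": 0, "wy": 0, "wz": 0.0698},
    {"tx": -0.411, "ty": -0.342, "tz": 0, "wx": 0, "wy": 0, "wz": 0.0698},
    {"tx": -0.386, "ty": -0.37, "tz": 0, "wx": 0, "wy": 0, "wz": 0.0698},
    {"tx": -0.359, "ty": -0.396, "tz": 0, "wx": 0, "wy": 0, "wz": 0.0698},
    {"tx": -0.331, "ty": -0.42, "tz": 0, "wx": 0, "wy": 0, "wz": 0.0698},
    {"tx": -0.301, "ty": -0.442, "tz": 0, "wx": 0, "wy": 0, "wz": 0.0698},
    {"tx": 0, "ty": 0, "tz": 0, "wx": 0, "wy": 0, "wz": 0},
  ],
)

```text
t: 5.7
eef_pos: [558.0, -41.1, 251.3]
eef_rot: [179.8, -0.0, 73.1]
wrist_force: [0.2, 0.4, 0.2]
grip_width: -0.3
grasp_force: 0.1
```

```bash
cat > e.py <<'E'
from h import *
import sys
np.set_printoptions(precision=1,suppress=True)
c=cap('top');s=r.read_state();print(s['t'],s['eef_pos'],s['eef_rot'],s['wrist_force'],s['qpos'])
c=cap('wrist',sys.argv[1]);c2=cap('scene',sys.argv[1].replace('w','s'))
E
python3 e.py w4.png
```

```text
5.75 [558.  -40.8 250.8] [179.8  -0.   72.8] [-0.1 -0.2 -0.1] [-12.1   6.3  82.7   0.   90.8   5.1]
```

View pics/w4.png

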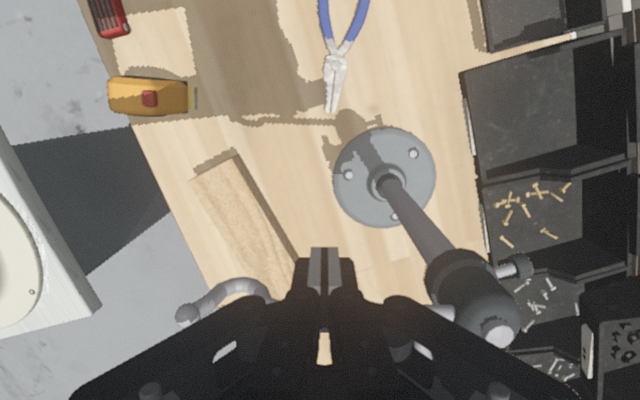

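Emit:
apply_moves(
  steps=[
    {"tx": -0.14, "ty": -0.227, "tz": 0, "wx": 0, "wy": 0, "wz": 0.035},
    {"tx": -0.132, "ty": -0.232, "tz": 0, "wx": 0, "wy": 0, "wz": 0.035},
    {"tx": -0.124, "ty": -0.237, "tz": 0, "wx": 0, "wy": 0, "wz": 0.035},
    {"tx": -0.115, "ty": -0.241, "tz": 0, "wx": 0, "wy": 0, "wz": 0.035},
    {"tx": -0.107, "ty": -0.245, "tz": 0, "wx": 0, "wy": 0, "wz": 0.035},
    {"tx": -0.098, "ty": -0.248, "tz": 0, "wx": 0, "wy": 0, "wz": 0.035},
    {"tx": -0.09, "ty": -0.252, "tz": 0, "wx": 0, "wy": 0, "wz": 0.035},
  ],
)

```text
t: 6.43
eef_pos: [549.9, -56.7, 249.3]
eef_rot: [179.9, -0.0, 87.0]
wrist_force: [2.4, 3.5, 2.4]
grip_width: 0.1
grasp_force: 1.8
```

```bash
python3 e.py w5.png; python3 - <<'E'
import cv2
im=cv2.imread('pics/w5.png');s=cv2.imread('pics/s5.png')
a=cv2.resize(im[200:400,120:560],None,fx=1.8,fy=1.8)[:, :780];b=cv2.resize(s[150:250,220:480],None,fx=3,fy=3,interpolation=cv2.INTER_CUBIC)[:240]
import numpy as np
cv2.imwrite('pics/m5.png',np.vstack([a,b]))
E
```

```text
6.4833 [549.8 -57.1 249.3] [179.9  -0.   87.1] [1.6 1.9 2.2] [-13.9   5.6  83.7   0.   90.6 -11. ]
```

View pics/m5.png

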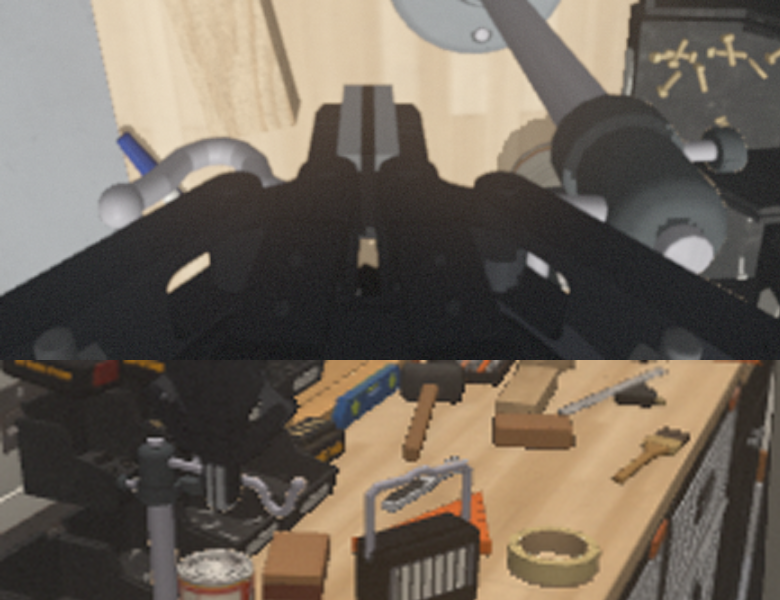

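Emit:
apply_moves(
  steps=[
    {"tx": -0.042, "ty": -0.127, "tz": 0, "wx": 0, "wy": 0, "wz": 0.0175},
    {"tx": -0.04, "ty": -0.128, "tz": 0, "wx": 0, "wy": 0, "wz": 0.0175},
    {"tx": -0.038, "ty": -0.129, "tz": 0, "wx": 0, "wy": 0, "wz": 0.0175},
    {"tx": -0.035, "ty": -0.129, "tz": 0, "wx": 0, "wy": 0, "wz": 0.0175},
  ],
)

```text
t: 6.92
eef_pos: [547.9, -62.1, 248.4]
eef_rot: [180.0, -0.0, 91.1]
wrist_force: [0.6, 2.9, 4.0]
grip_width: 0.0
grasp_force: 1.9
```

Emit:
apply_moves(
  steps=[
    {"tx": -0.031, "ty": -0.13, "tz": 0, "wx": 0, "wy": 0, "wz": 0.0175},
    {"tx": -0.029, "ty": -0.131, "tz": 0, "wx": 0, "wy": 0, "wz": 0.0175},
    {"tx": -0.027, "ty": -0.131, "tz": 0, "wx": 0, "wy": 0, "wz": 0.0175},
  ],
)

```text
t: 7.17
eef_pos: [547.0, -66.2, 248.3]
eef_rot: [-180.0, -0.0, 94.1]
wrist_force: [0.4, 4.3, 2.2]
grip_width: -0.0
grasp_force: 1.8
```

Emit:
apply_moves(
  steps=[
    {"tx": -0.013, "ty": -0.066, "tz": 0, "wx": 0, "wy": 0, "wz": 0.009},
    {"tx": -0.012, "ty": -0.066, "tz": 0, "wx": 0, "wy": 0, "wz": 0.009},
    {"tx": 0, "ty": 0, "tz": 0, "wx": 0, "wy": 0, "wz": 0},
  ],
)

```text
t: 7.42
eef_pos: [546.7, -67.5, 248.3]
eef_rot: [-180.0, -0.0, 95.0]
wrist_force: [0.3, 2.3, 2.0]
grip_width: 0.3
grasp_force: 1.4
```

Emit:
apply_moves(
  steps=[
    {"tx": -0.012, "ty": -0.066, "tz": 0, "wx": 0, "wy": 0, "wz": 0.009},
    {"tx": -0.012, "ty": -0.066, "tz": 0, "wx": 0, "wy": 0, "wz": 0.009},
    {"tx": -0.01, "ty": -0.066, "tz": 0, "wx": 0, "wy": 0, "wz": 0.009},
  ],
)

```text
t: 7.67
eef_pos: [546.4, -69.1, 248.2]
eef_rot: [-180.0, -0.0, 96.6]
wrist_force: [-0.7, 7.6, 2.3]
grip_width: 0.2
grasp_force: 3.6
```

Emit:
apply_moves(
  steps=[
    {"tx": 0, "ty": 0, "tz": 0, "wx": 0, "wy": 0, "wz": 0},
  ],
)

```text
t: 7.75
eef_pos: [546.3, -69.1, 248.3]
eef_rot: [-180.0, -0.0, 96.6]
wrist_force: [-0.3, 5.5, 3.4]
grip_width: -0.3
grasp_force: 3.0
```

Emit:
apply_moves(
  steps=[
    {"tx": 0, "ty": -0.04, "tz": 0, "wx": 0, "wy": 0, "wz": 0},
    {"tx": 0, "ty": 0, "tz": 0, "wx": 0, "wy": 0, "wz": 0},
  ],
)

```text
t: 7.92
eef_pos: [546.4, -69.4, 248.2]
eef_rot: [-180.0, -0.0, 96.6]
wrist_force: [-0.2, 6.4, 3.2]
grip_width: 0.1
grasp_force: 3.5
```

Emit:
apply_moves(
  steps=[
    {"tx": 0, "ty": -0.04, "tz": 0, "wx": 0, "wy": 0, "wz": 0},
    {"tx": 0, "ty": -0.03, "tz": 0, "wx": 0, "wy": 0, "wz": 0},
    {"tx": 0, "ty": 0, "tz": 0, "wx": 0, "wy": 0, "wz": 0},
  ],
)

```text
t: 8.17
eef_pos: [546.4, -69.9, 248.2]
eef_rot: [-180.0, -0.1, 96.6]
wrist_force: [-1.2, 8.3, 2.8]
grip_width: 0.1
grasp_force: 4.3
```

Rising steeply; one more small nudge and a hold.

Emit:
apply_moves(
  steps=[
    {"tx": 0, "ty": -0.04, "tz": 0, "wx": 0, "wy": 0, "wz": 0},
    {"tx": 0, "ty": -0.03, "tz": 0, "wx": 0, "wy": 0, "wz": 0},
    {"tx": 0, "ty": 0, "tz": 0, "wx": 0, "wy": 0, "wz": 0},
    {"tx": 0, "ty": 0, "tz": 0, "wx": 0, "wy": 0, "wz": 0},
    {"tx": 0, "ty": 0, "tz": 0, "wx": 0, "wy": 0, "wz": 0},
  ],
)

```text
t: 8.58
eef_pos: [546.3, -70.4, 248.2]
eef_rot: [-180.0, -0.1, 96.6]
wrist_force: [-0.1, 10.4, 3.3]
grip_width: 0.1
grasp_force: 5.1
```

Emit:
apply_moves(
  steps=[
    {"tx": 0, "ty": 1, "tz": 0, "wx": 0, "wy": 0, "wz": 0},
    {"tx": 0, "ty": 2, "tz": 0, "wx": 0, "wy": 0, "wz": 0},
    {"tx": 0, "ty": 0, "tz": 3, "wx": 0, "wy": 0, "wz": 0},
    {"tx": 0, "ty": 0, "tz": 4, "wx": 0, "wy": 0, "wz": 0},
    {"tx": 0, "ty": 0, "tz": 4, "wx": 0, "wy": 0, "wz": 0},
    {"tx": 0, "ty": 0, "tz": 4, "wx": 0, "wy": 0, "wz": 0},
    {"tx": 0, "ty": -1, "tz": 2, "wx": 0, "wy": 0, "wz": 0},
    {"tx": 0, "ty": 0, "tz": 0, "wx": 0, "wy": 0, "wz": 0},
    {"tx": 0, "ty": 0, "tz": 0, "wx": 0, "wy": 0, "wz": 0},
  ],
)

```text
t: 9.33
eef_pos: [546.6, -51.3, 418.8]
eef_rot: [179.9, 0.1, 96.5]
wrist_force: [-1.3, -0.6, -1.0]
grip_width: -0.0
grasp_force: 0.0
```

```bash
cat > f.py <<'E'
from h import *
np.set_printoptions(precision=1,suppress=True)
c=cap('wrist','w6.png');s=r.read_state();print(s['t'],s['eef_pos'],s['eef_rot'],s['wrist_force'])
import pickle; pickle.dump(c,open('w6.pkl','wb'))
t=cap('top','t6.png');pickle.dump(t,open('t6.pkl','wb'))
cv2.imwrite('pics/w6b.png',cv2.resize(c['color'][:,:,::-1],(800,500)))
print(proj(c,[[622.5,-82,286],[504,-87,252],[546,-85,268]]))
E
python3 f.py
```

```text
9.3833 [546.4 -51.1 417.6] [-180.     0.    96.5] [ 0.3 -0.4  0.3]
[[399.3 230.1]
 [277.7 209.6]
 [318.2 217.7]]
```

View pics/w6b.png

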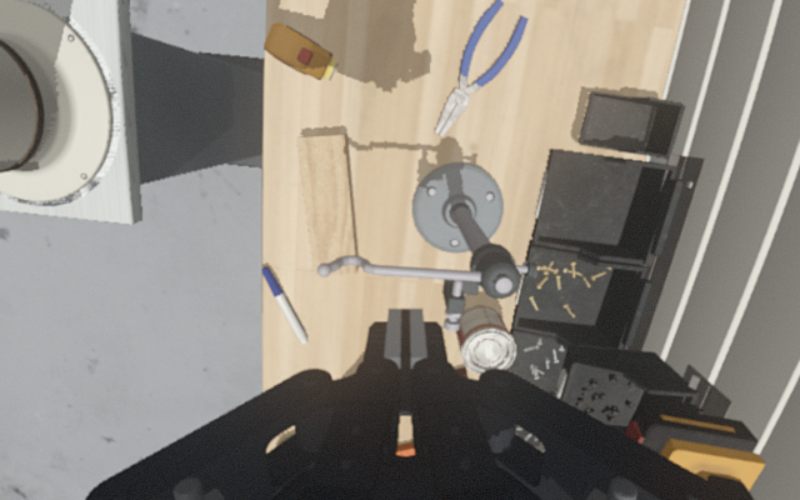

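```bash
python3 - <<'E'
from h import *
import pickle
np.set_printoptions(precision=1,suppress=True)
c=pickle.load(open('w6.pkl','rb'))
for n,p,z in [('ball',(259.2,216),277),('arm1',(297.6,215.2),268),('arm2',(376,220.8),268),('head',(402,227.5),290),('trough',(277,211),252)]:print(n,onz(c,p,z))
t=pickle.load(open('t6.pkl','rb'));w=pickle.load(open('w6.pkl','rb'))
for k in ['handle_mid','light_centre']:print(k,[(x['at'],round(x['conf'],2)) for x in r.look_for(k,'top')])
E
```

```text
ball [489.6 -86.2 277. ]
arm1 [525.6 -84.7 268. ]
arm2 [603.1 -81.8 268. ]
head [623.3 -77.5 290. ]
trough [503.4 -88.6 252. ]
handle_mid [([409.9, 201.4], 0.94)]
light_centre [([410.8, 203.5], 0.82)]
```

Emit:
apply_moves(
  steps=[
    {"tx": -0.37, "ty": -3.53, "tz": 0, "wx": 0, "wy": 0, "wz": -0.061},
    {"tx": -0.37, "ty": -3.53, "tz": -1, "wx": 0, "wy": 0, "wz": -0.061},
    {"tx": -0.37, "ty": -3.53, "tz": -1, "wx": 0, "wy": 0, "wz": -0.061},
    {"tx": -0.37, "ty": -3.53, "tz": -1, "wx": 0, "wy": 0, "wz": -0.061},
    {"tx": -0.37, "ty": -3.53, "tz": -1, "wx": 0, "wy": 0, "wz": -0.061},
    {"tx": -0.37, "ty": -3.53, "tz": -1, "wx": 0, "wy": 0, "wz": -0.061},
    {"tx": -0.37, "ty": -3.53, "tz": -1, "wx": 0, "wy": 0, "wz": -0.061},
    {"tx": -0.37, "ty": -3.53, "tz": -1, "wx": 0, "wy": 0, "wz": -0.061},
    {"tx": -0.37, "ty": -3.53, "tz": -1, "wx": 0, "wy": 0, "wz": -0.061},
    {"tx": -0.37, "ty": -3.53, "tz": -1, "wx": 0, "wy": 0, "wz": -0.061},
    {"tx": -0.37, "ty": -3.53, "tz": -1, "wx": 0, "wy": 0, "wz": -0.061},
    {"tx": 0, "ty": 0, "tz": 0, "wx": 0, "wy": 0, "wz": 0},
    {"tx": 0, "ty": 0, "tz": 0, "wx": 0, "wy": 0, "wz": 0},
  ],
  jaw=1,
)

```text
t: 10.62
eef_pos: [504.9, -440.7, 315.7]
eef_rot: [-179.8, -0.1, 58.0]
wrist_force: [-0.1, 1.0, -0.0]
grip_width: 85.4
grasp_force: 0.0
```

```bash
cat > g.py <<'E'
from h import *
import pickle
np.set_printoptions(precision=1,suppress=True)
c=cap('wrist','w7.png');s=r.read_state();print(s['t'],s['eef_pos'],s['eef_rot'],s['grip_width'],s['qpos'])
pickle.dump(c,open('w7.pkl','wb'))
cv2.imwrite('pics/w7b.png',cv2.resize(c['color'][:,:,::-1],(800,500)))
for k in ['handle_mid']:print(k,[(x['at'],round(x['conf'],2)) for x in r.look_for(k,'wrist')])
E
python3 g.py
```

```text
10.6667 [ 505.5 -439.5  317. ] [-179.9   -0.    58.1] 85.33757014522985 [-47.6  19.9  58.7   0.  101.5 -15.7]
handle_mid [([318.9, 124.5], 0.93)]
```

View pics/w7b.png

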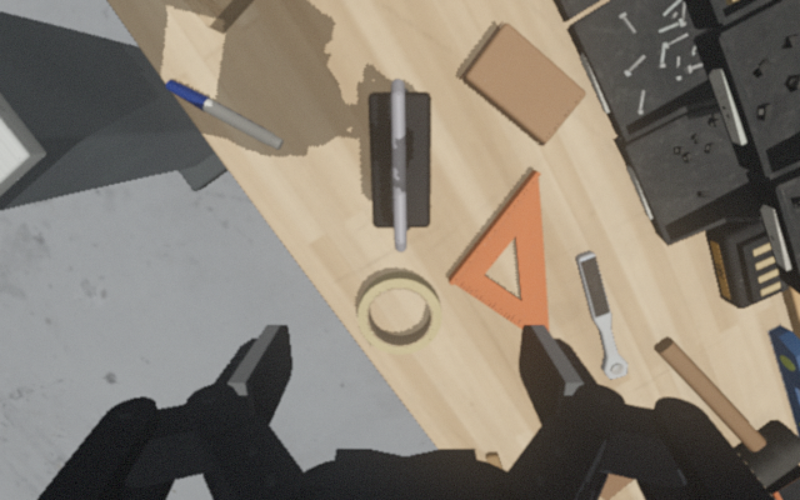

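```bash
python3 - <<'E'
from h import *
import pickle
np.set_printoptions(precision=1,suppress=True)
c=pickle.load(open('w7.pkl','rb'))
a=onz(c,(398/1.25,86/1.25),148);b=onz(c,(400.5/1.25,245/1.25),148);m=onz(c,(399.3/1.25,158/1.25),151)
print(a,b,m,(a+b)/2,np.linalg.norm(a-b),np.degrees(np.arctan2(*(a-b)[1::-1])))
E
```

```text
[ 556.7 -348.3  148. ] [ 493.7 -451.7  148. ] [ 530.1 -392.3  151. ] [ 525.2 -400.   148. ] 121.07113493237321 58.627987807998295
```

Emit:
apply_moves(
  steps=[
    {"tx": 0.15, "ty": 1.0, "tz": -3.5, "wx": 0, "wy": 0, "wz": 0},
    {"tx": 0, "ty": 0, "tz": -3.5, "wx": 0, "wy": 0, "wz": 0},
    {"tx": 0, "ty": 0, "tz": -3.5, "wx": 0, "wy": 0, "wz": 0},
    {"tx": 0, "ty": 0, "tz": -3, "wx": 0, "wy": 0, "wz": 0},
    {"tx": 0, "ty": 0, "tz": -3, "wx": 0, "wy": 0, "wz": 0},
    {"tx": 0, "ty": 0, "tz": -2, "wx": 0, "wy": 0, "wz": 0},
    {"tx": 0, "ty": 0, "tz": 0, "wx": 0, "wy": 0, "wz": 0},
    {"tx": 0, "ty": 0, "tz": 0, "wx": 0, "wy": 0, "wz": 0},
  ],
)

```text
t: 11.38
eef_pos: [507.6, -428.4, 133.8]
eef_rot: [-180.0, -0.0, 58.2]
wrist_force: [0.6, 0.9, -0.0]
grip_width: 85.8
grasp_force: 0.0
```

```bash
python3 - <<'E'
from h import *
np.set_printoptions(precision=1,suppress=True)
c=cap('wrist');s=r.read_state();print(s['t'],s['eef_pos'],s['eef_rot'],s['wrist_force'])
cv2.imwrite('pics/w8.png',cv2.resize(c['color'][:,:,::-1],(800,500)))
print(1.25*proj(c,[[527,-397,151],[507,-429.5,151],[525.5-32.4,-399.5-53,151]]))
E
```

```text
11.4333 [ 507.9 -429.1  135.2] [179.9   0.   58.2] [ 0.2 -0.5  0.5]
[[403.1 258.1]
 [403.7 357.3]
 [404.6 417.1]]
```

View pics/w8.png

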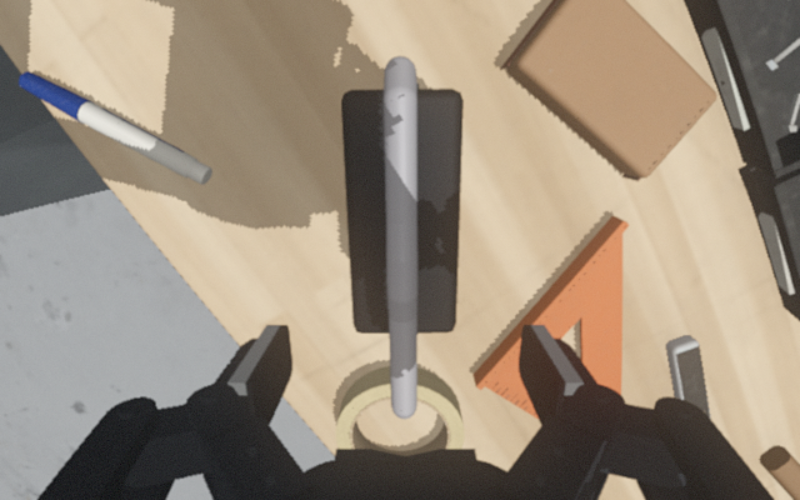

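Emit:
apply_moves(
  steps=[
    {"tx": 0, "ty": 0, "tz": -0.2, "wx": 0, "wy": 0, "wz": 0},
    {"tx": 0, "ty": 0, "tz": 0, "wx": 0, "wy": 0, "wz": 0},
    {"tx": 0, "ty": 0, "tz": 0, "wx": 0, "wy": 0, "wz": 0},
    {"tx": 0, "ty": 0, "tz": 0, "wx": 0, "wy": 0, "wz": 0},
    {"tx": 0, "ty": 0, "tz": 0, "wx": 0, "wy": 0, "wz": 0},
    {"tx": 0, "ty": 0, "tz": 0, "wx": 0, "wy": 0, "wz": 0},
    {"tx": 0, "ty": 0, "tz": 0, "wx": 0, "wy": 0, "wz": 0},
    {"tx": 0, "ty": 0, "tz": 0, "wx": 0, "wy": 0, "wz": 0},
    {"tx": 0, "ty": 0, "tz": 0, "wx": 0, "wy": 0, "wz": 0},
    {"tx": 0, "ty": 0, "tz": 0, "wx": 0, "wy": 0, "wz": 0},
  ],
  jaw=0,
  grip_force=100,
)

```text
t: 12.27
eef_pos: [507.2, -429.5, 131.7]
eef_rot: [180.0, 0.0, 58.1]
wrist_force: [-1.0, 1.0, 5.9]
grip_width: 6.7
grasp_force: 97.7
```

```bash
python3 - <<'E'
from h import *
np.set_printoptions(precision=1,suppress=True)
c=cap('wrist','w9.png');s=r.read_state();print(s['t'],s['eef_pos'],s['eef_rot'],s['wrist_force'],s['grip_width'],s['grasp_force'])
a=onz(c,(400/1.25,58/1.25),151);b=onz(c,(404/1.25,416/1.25),151);m=(a+b)/2
yaw=np.radians(s['eef_rot'][2]);u=np.array([np.cos(yaw),np.sin(yaw)])
print(a,b,m,np.linalg.norm(a-b),np.degrees(np.arctan2(*(a-b)[1::-1])),'mid from tcp along tool x',(m-s['eef_pos'])[:2]@u)
E
```

```text
12.3167 [ 507.2 -429.5  131.7] [180.    0.   58.1] [-0.6  1.1  5.1] 6.87115681319567 97.72166132926941
[ 558.2 -346.1  151. ] [ 493.8 -451.5  151. ] [ 526.  -398.8  151. ] 123.53736448183342 58.56131137948748 mid from tcp along tool x 35.965417587125025
```

Emit:
apply_moves(
  steps=[
    {"tx": 0, "ty": 0, "tz": 0.3, "wx": 0, "wy": 0, "wz": 0},
    {"tx": 0, "ty": 0, "tz": 0.7, "wx": 0, "wy": 0, "wz": 0},
    {"tx": 0, "ty": 0, "tz": 1, "wx": 0, "wy": 0, "wz": 0},
    {"tx": 0, "ty": 0, "tz": 1, "wx": 0, "wy": 0, "wz": 0},
    {"tx": 0, "ty": 0, "tz": 0, "wx": 0, "wy": 0, "wz": 0},
    {"tx": 0, "ty": 0, "tz": 0, "wx": 0, "wy": 0, "wz": 0},
  ],
)

```text
t: 12.82
eef_pos: [507.5, -429.7, 162.2]
eef_rot: [179.9, 0.0, 58.1]
wrist_force: [0.8, 0.6, -5.0]
grip_width: 7.2
grasp_force: 97.7
```

```bash
python3 - <<'E'
from h import *
np.set_printoptions(precision=1,suppress=True)
c=cap('wrist','w10.png');d=cap('scene','s10.png');s=r.read_state();print(s['t'],s['eef_pos'],s['eef_rot'],s['wrist_force'],s['wrist_torque'],s['grip_width'],s['grasp_force'])
a=cv2.resize(c['color'][:,:,::-1],(480,300));b=cv2.resize(d['color'][130:270,290:450,::-1],(343,300),interpolation=cv2.INTER_CUBIC)[:,:318]
cv2.imwrite('pics/m10.png',np.hstack([a,b]))
E
```

```text
12.9167 [ 507.1 -429.3  161. ] [-180.    -0.    58.1] [ 0.   0.8 -4.9] [-0.1  0.1 -0. ] 6.561756827820298 97.72051334381104
```

View pics/m10.png

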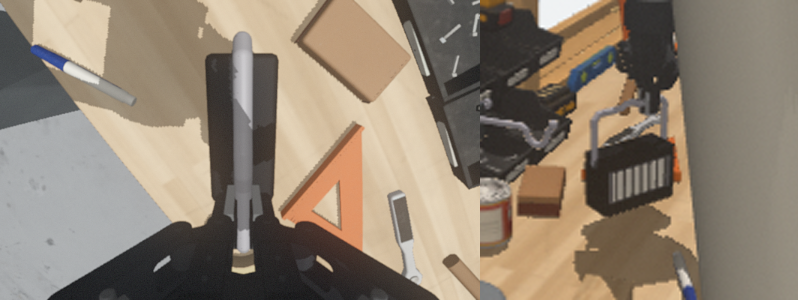

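Emit:
apply_moves(
  steps=[
    {"tx": 0, "ty": 0, "tz": 2, "wx": 0, "wy": 0, "wz": 0.03},
    {"tx": 0, "ty": 0, "tz": 3.4, "wx": 0, "wy": 0, "wz": 0.03},
    {"tx": 0, "ty": 0, "tz": 3.4, "wx": 0, "wy": 0, "wz": 0.03},
    {"tx": 0, "ty": 0.4, "tz": 2.6, "wx": 0, "wy": 0, "wz": 0.03},
    {"tx": -0.47, "ty": 1.2, "tz": 0, "wx": 0, "wy": 0, "wz": 0.034},
    {"tx": -0.47, "ty": 2.2, "tz": 0, "wx": 0, "wy": 0, "wz": 0.034},
    {"tx": -0.47, "ty": 2.4, "tz": 0, "wx": 0, "wy": 0, "wz": 0.034},
    {"tx": -0.47, "ty": 2.4, "tz": 0, "wx": 0, "wy": 0, "wz": 0.034},
    {"tx": -0.47, "ty": 2.4, "tz": 0, "wx": 0, "wy": 0, "wz": 0.034},
    {"tx": -0.47, "ty": 2.4, "tz": 0, "wx": 0, "wy": 0, "wz": 0.034},
    {"tx": -0.47, "ty": 2.4, "tz": 0, "wx": 0, "wy": 0, "wz": 0.034},
    {"tx": -0.47, "ty": 2.4, "tz": 0, "wx": 0, "wy": 0, "wz": 0.034},
    {"tx": -0.47, "ty": 2.4, "tz": 0, "wx": 0, "wy": 0, "wz": 0.034},
    {"tx": -0.47, "ty": 2.4, "tz": 0, "wx": 0, "wy": 0, "wz": 0.034},
    {"tx": -0.47, "ty": 2.4, "tz": 0, "wx": 0, "wy": 0, "wz": 0.034},
    {"tx": -0.47, "ty": 2.4, "tz": 0, "wx": 0, "wy": 0, "wz": 0.034},
    {"tx": -0.47, "ty": 2.0, "tz": 0, "wx": 0, "wy": 0, "wz": 0.034},
    {"tx": -0.47, "ty": 1.0, "tz": 0, "wx": 0, "wy": 0, "wz": 0.034},
    {"tx": 0, "ty": 0, "tz": 0, "wx": 0, "wy": 0, "wz": 0},
    {"tx": 0, "ty": 0, "tz": 0, "wx": 0, "wy": 0, "wz": 0},
  ],
)

```text
t: 14.58
eef_pos: [441.3, -121.5, 275.3]
eef_rot: [180.0, 0.0, 92.3]
wrist_force: [-0.5, -0.3, -3.8]
grip_width: 6.6
grasp_force: 98.0
```

```bash
python3 - <<'E'
from h import *
np.set_printoptions(precision=1,suppress=True)
c=cap('wrist','w11.png');d=cap('scene','s11.png');s=r.read_state();print(s['t'],s['eef_pos'],s['eef_rot'],s['wrist_force'],s['grip_width'])
import pickle; pickle.dump((c,d,s),open('w11.pkl','wb'))
a=cv2.resize(c['color'][80:400,:,::-1],(600,300));b=cv2.resize(d['color'][150:290,250:430,::-1],(385,300),interpolation=cv2.INTER_CUBIC)
a=np.vstack([a,np.zeros((300,600,3),np.uint8)]);a[300:,:385]=b
cv2.imwrite('pics/m11.png',a)
print(proj(c,[[506,-86.5,252],[489,-86,277]]),proj(d,[[506,-86.5,252],[489,-86,277]]))
E
```

```text
14.6833 [ 441.5 -122.2  275.1] [-180.     0.    92.2] [ 0.2  0.2 -4.4] 6.609422652625101
[[443.2 189.1]
 [426.6 201.3]] [[316.7 195.9]
 [323.1 187.1]]
```

View pics/m11.png

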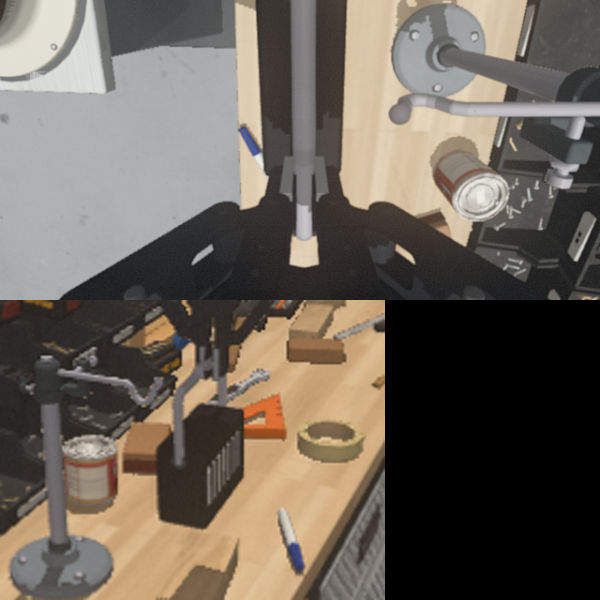

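Emit:
apply_moves(
  steps=[
    {"tx": 0, "ty": -0.1, "tz": 0.1, "wx": 0, "wy": 0, "wz": 0},
    {"tx": 0.5, "ty": 0, "tz": 0, "wx": 0, "wy": 0, "wz": 0},
    {"tx": 0.6, "ty": 0, "tz": 0, "wx": 0, "wy": 0, "wz": 0},
    {"tx": 0.6, "ty": 0, "tz": 0, "wx": 0, "wy": 0, "wz": 0},
    {"tx": 0.6, "ty": 0, "tz": 0, "wx": 0, "wy": 0, "wz": 0},
    {"tx": 0.6, "ty": 0, "tz": 0, "wx": 0, "wy": 0, "wz": 0},
    {"tx": 0.6, "ty": 0, "tz": 0, "wx": 0, "wy": 0, "wz": 0},
    {"tx": 0.5, "ty": 0, "tz": 0, "wx": 0, "wy": 0, "wz": 0},
    {"tx": 0, "ty": 0, "tz": 0, "wx": 0, "wy": 0, "wz": 0},
  ],
)

```text
t: 15.43
eef_pos: [482.3, -122.4, 276.0]
eef_rot: [-180.0, -0.0, 92.3]
wrist_force: [-0.6, -0.0, -4.8]
grip_width: 6.7
grasp_force: 98.0
```

Emit:
apply_moves(
  steps=[
    {"tx": 0.5, "ty": -0.1, "tz": 0, "wx": 0, "wy": 0, "wz": 0},
    {"tx": 0.6, "ty": 0, "tz": 0, "wx": 0, "wy": 0, "wz": 0},
    {"tx": 0.6, "ty": 0, "tz": 0, "wx": 0, "wy": 0, "wz": 0},
    {"tx": 0.5, "ty": 0, "tz": 0, "wx": 0, "wy": 0, "wz": 0},
    {"tx": 0.3, "ty": 0, "tz": 0, "wx": 0, "wy": 0, "wz": 0},
    {"tx": 0, "ty": 0, "tz": 0, "wx": 0, "wy": 0, "wz": 0},
    {"tx": 0, "ty": 0, "tz": 0, "wx": 0, "wy": 0, "wz": 0},
  ],
)

```text
t: 16.02
eef_pos: [506.4, -123.4, 276.1]
eef_rot: [-180.0, -0.0, 92.3]
wrist_force: [-0.4, 0.6, -4.8]
grip_width: 7.1
grasp_force: 98.0
```

```bash
python3 - <<'E'
from h import *
np.set_printoptions(precision=1,suppress=True)
c=cap('wrist','w12.png');d=cap('scene','s12.png');t=cap('top','t12.png');s=r.read_state();print(s['t'],s['eef_pos'],s['eef_rot'],s['wrist_force'],s['grip_width'])
P=[[506,-86.5,252],[489,-86,277],[506,-86.5,295]]
for n,k in(('wrist',c),('scene',d),('top',t)):
    print(n,proj(k,P).tolist())
    for q in('hook_trough','handle_mid','lamp_hook'):print(q,[(np.round(x['at'],1).tolist(),round(x['conf'],2)) for x in r.look_for(q,n)])
# bar edges in wrist picture
im=cv2.cvtColor(c['color'],cv2.COLOR_RGB2GRAY)
for row in (60,120,150,170,190): print(row,im[row,300:345:3].tolist())
for row in range(180,216,6): print(row,im[row,310:420:5].tolist())
E
```

```text
16.1667 [ 506.3 -123.4  276.3] [-180.     0.    92.3] [-0.   0.  -4.4] 6.80750963891373
wrist [[323.87807107513794, 180.55074780147447], [287.20675645428594, 191.50605855793003], [323.80382294999157, 206.5367603250005]]
hook_trough [([526.1, 184.1], 0.6)]
handle_mid [([326.1, 156.6], 0.71)]
lamp_hook [([530.9, 184.4], 0.67)]
scene [[316.745217230654, 195.8621754036], [323.1077803247926, 187.09196931913453], [316.4060961840638, 178.4529915770776]]
hook_trough [([277.3, 186.7], 0.87)]
handle_mid [([319.7, 216.7], 0.68)]
lamp_hook [([273.9, 185.0], 0.9)]
top [[269.1883160983909, 203.07717003893617], [267.0148606456366, 211.2429613517541], [266.12145584588825, 201.99761302323117]]
hook_trough []
handle_mid [([284.5, 146.8], 0.73)]
lamp_hook []
60 [141, 137, 130, 127, 112, 123, 125, 125, 126, 129, 127, 118, 142, 192, 201]
120 [58, 54, 53, 59, 112, 122, 126, 129, 134, 131, 122, 119, 100, 49, 50]
150 [54, 52, 54, 49, 109, 122, 127, 129, 131, 128, 125, 119, 88, 51, 51]
170 [60, 56, 55, 50, 108, 121, 124, 131, 127, 132, 126, 118, 91, 58, 48]
190 [114, 112, 111, 90, 102, 124, 129, 131, 134, 131, 123, 119, 97, 49, 49]
180 [107, 122, 127, 134, 127, 114, 119, 110, 110, 119, 122, 115, 124, 125, 117, 121, 122, 130, 127, 128, 123, 121]
186 [107, 121, 126, 135, 128, 112, 92, 100, 114, 130, 135, 131, 138, 141, 140, 140, 140, 193, 138, 144, 148, 138]
192 [58, 122, 129, 133, 128, 115, 47, 51, 60, 109, 114, 118, 120, 124, 123, 123, 126, 122, 124, 125, 121, 127]
198 [54, 123, 129, 137, 127, 113, 50, 58, 53, 56, 58, 86, 209, 207, 196, 195, 197, 206, 216, 212, 213, 214]
204 [60, 122, 128, 140, 129, 115, 50, 71, 64, 58, 55, 108, 208, 205, 194, 194, 196, 207, 215, 214, 215, 210]
210 [58, 120, 127, 134, 126, 111, 54, 77, 77, 78, 72, 114, 208, 204, 196, 198, 197, 211, 213, 211, 212, 208]
```

```bash
python3 - <<'E'
import cv2
im=cv2.imread('pics/w12.png',0)
print('    ',list(range(262,314,3)))
for row in range(168,208,3): print(row,im[row,262:314:3].tolist())
E
```

```text
[262, 265, 268, 271, 274, 277, 280, 283, 286, 289, 292, 295, 298, 301, 304, 307, 310, 313]
168 [195, 194, 197, 192, 192, 79, 63, 64, 63, 64, 59, 60, 58, 58, 56, 56, 60, 114]
171 [204, 190, 192, 194, 190, 84, 63, 67, 66, 60, 60, 56, 59, 57, 51, 50, 54, 111]
174 [201, 196, 191, 190, 194, 99, 64, 69, 68, 64, 64, 65, 56, 56, 73, 98, 110, 112]
177 [208, 199, 193, 187, 191, 98, 62, 62, 62, 61, 63, 61, 60, 87, 109, 110, 108, 112]
180 [205, 197, 193, 189, 188, 106, 62, 74, 99, 94, 75, 91, 106, 114, 114, 107, 106, 115]
183 [201, 199, 186, 191, 190, 112, 99, 121, 123, 124, 120, 108, 116, 115, 116, 117, 109, 113]
186 [202, 201, 192, 191, 195, 130, 124, 130, 129, 129, 127, 117, 110, 117, 117, 116, 106, 110]
189 [202, 203, 194, 187, 187, 130, 127, 133, 137, 134, 129, 125, 106, 114, 113, 109, 85, 112]
192 [198, 202, 193, 192, 192, 130, 126, 133, 137, 137, 130, 123, 113, 106, 106, 93, 57, 112]
195 [201, 199, 192, 191, 193, 142, 130, 133, 133, 134, 129, 125, 109, 85, 61, 53, 56, 113]
198 [205, 200, 196, 189, 192, 165, 119, 128, 129, 132, 123, 117, 73, 59, 52, 54, 53, 115]
201 [203, 203, 203, 194, 192, 169, 79, 116, 119, 117, 113, 77, 61, 60, 51, 54, 58, 112]
204 [198, 201, 204, 196, 192, 164, 63, 64, 69, 68, 64, 61, 60, 54, 58, 54, 60, 110]
207 [206, 205, 205, 202, 194, 174, 69, 70, 64, 60, 68, 58, 59, 53, 60, 54, 54, 114]
```

Emit:
apply_moves(
  steps=[
    {"tx": 0, "ty": 0, "tz": -0.3, "wx": 0, "wy": 0, "wz": 0},
    {"tx": 0, "ty": 0, "tz": -0.4, "wx": 0, "wy": 0, "wz": 0},
    {"tx": 0, "ty": 0, "tz": -0.4, "wx": 0, "wy": 0, "wz": 0},
    {"tx": 0, "ty": 0, "tz": -0.4, "wx": 0, "wy": 0, "wz": 0},
    {"tx": 0, "ty": 0, "tz": -0.4, "wx": 0, "wy": 0, "wz": 0},
    {"tx": 0, "ty": 0, "tz": -0.3, "wx": 0, "wy": 0, "wz": 0},
    {"tx": 0, "ty": 0, "tz": -0.2, "wx": 0, "wy": 0, "wz": 0},
    {"tx": 0, "ty": 0, "tz": -0.2, "wx": 0, "wy": 0, "wz": 0},
    {"tx": 0, "ty": 0, "tz": 0, "wx": 0, "wy": 0, "wz": 0},
  ],
)

```text
t: 17.37
eef_pos: [506.3, -123.4, 249.9]
eef_rot: [-180.0, -0.0, 92.3]
wrist_force: [-0.2, 0.3, -4.6]
grip_width: 7.2
grasp_force: 98.0
```

Emit:
apply_moves(
  steps=[
    {"tx": 0, "ty": 0, "tz": -0.2, "wx": 0, "wy": 0, "wz": 0},
    {"tx": 0, "ty": 0, "tz": -0.2, "wx": 0, "wy": 0, "wz": 0},
    {"tx": 0, "ty": 0, "tz": -0.2, "wx": 0, "wy": 0, "wz": 0},
    {"tx": 0, "ty": 0, "tz": -0.1, "wx": 0, "wy": 0, "wz": 0},
    {"tx": 0, "ty": 0, "tz": 0, "wx": 0, "wy": 0, "wz": 0},
  ],
)

```text
t: 17.78
eef_pos: [506.3, -123.4, 243.0]
eef_rot: [-180.0, -0.0, 92.3]
wrist_force: [-0.5, 0.5, -4.8]
grip_width: 7.3
grasp_force: 98.0
```

Emit:
apply_moves(
  steps=[
    {"tx": 0, "ty": 0, "tz": -0.1, "wx": 0, "wy": 0, "wz": 0},
    {"tx": 0, "ty": 0, "tz": -0.1, "wx": 0, "wy": 0, "wz": 0},
    {"tx": 0, "ty": 0, "tz": -0.1, "wx": 0, "wy": 0, "wz": 0},
    {"tx": 0, "ty": 0, "tz": 0, "wx": 0, "wy": 0, "wz": 0},
  ],
)

```text
t: 18.12
eef_pos: [506.4, -123.4, 240.1]
eef_rot: [-180.0, -0.0, 92.3]
wrist_force: [-0.1, -0.2, -3.5]
grip_width: 7.0
grasp_force: 98.0
```

Emit:
apply_moves(
  steps=[
    {"tx": 0, "ty": 0, "tz": -0.1, "wx": 0, "wy": 0, "wz": 0},
    {"tx": 0, "ty": 0, "tz": -0.05, "wx": 0, "wy": 0, "wz": 0},
    {"tx": 0, "ty": 0, "tz": 0, "wx": 0, "wy": 0, "wz": 0},
  ],
)

```text
t: 18.37
eef_pos: [506.4, -123.4, 238.6]
eef_rot: [-180.0, -0.0, 92.3]
wrist_force: [-0.8, 0.7, -4.1]
grip_width: 7.1
grasp_force: 98.0
```

Emit:
apply_moves(
  steps=[
    {"tx": 0, "ty": 0, "tz": -0.1, "wx": 0, "wy": 0, "wz": 0},
    {"tx": 0, "ty": 0, "tz": -0.1, "wx": 0, "wy": 0, "wz": 0},
    {"tx": 0, "ty": 0, "tz": 0, "wx": 0, "wy": 0, "wz": 0},
  ],
)

```text
t: 18.62
eef_pos: [506.3, -123.4, 236.6]
eef_rot: [-180.0, -0.0, 92.3]
wrist_force: [-0.4, -0.3, -4.3]
grip_width: 6.8
grasp_force: 97.9
```

Emit:
apply_moves(
  steps=[
    {"tx": 0, "ty": 0, "tz": -0.1, "wx": 0, "wy": 0, "wz": 0},
    {"tx": 0, "ty": 0, "tz": -0.1, "wx": 0, "wy": 0, "wz": 0},
    {"tx": 0, "ty": 0, "tz": 0, "wx": 0, "wy": 0, "wz": 0},
  ],
)

```text
t: 18.87
eef_pos: [506.6, -123.4, 234.7]
eef_rot: [180.0, -0.0, 92.3]
wrist_force: [2.0, 1.0, -2.9]
grip_width: 6.9
grasp_force: 98.2
```

Emit:
apply_moves(
  steps=[
    {"tx": 0.1, "ty": 0, "tz": 0, "wx": 0, "wy": 0, "wz": 0},
    {"tx": 0, "ty": 0, "tz": -0.1, "wx": 0, "wy": 0, "wz": 0},
    {"tx": 0, "ty": 0, "tz": 0, "wx": 0, "wy": 0, "wz": 0},
  ],
)

```text
t: 19.12
eef_pos: [507.5, -123.4, 233.7]
eef_rot: [180.0, -0.0, 92.3]
wrist_force: [1.6, 0.6, -2.1]
grip_width: 7.1
grasp_force: 98.3
```

Emit:
apply_moves(
  steps=[
    {"tx": 0.1, "ty": 0, "tz": 0, "wx": 0, "wy": 0, "wz": 0},
    {"tx": 0, "ty": 0, "tz": -0.1, "wx": 0, "wy": 0, "wz": 0},
    {"tx": 0, "ty": 0, "tz": 0, "wx": 0, "wy": 0, "wz": 0},
  ],
)

```text
t: 19.37
eef_pos: [508.4, -123.4, 232.8]
eef_rot: [-180.0, -0.0, 92.3]
wrist_force: [-0.1, 1.4, 1.7]
grip_width: 6.9
grasp_force: 98.6
```

Emit:
apply_moves(
  steps=[
    {"tx": 0, "ty": 0, "tz": 0.04, "wx": 0, "wy": 0, "wz": 0},
    {"tx": 0, "ty": 0, "tz": 0, "wx": 0, "wy": 0, "wz": 0},
  ],
  grip_force=40,
)

```text
t: 19.53
eef_pos: [508.4, -123.4, 233.3]
eef_rot: [-180.0, -0.0, 92.3]
wrist_force: [0.0, 1.5, -1.2]
grip_width: 7.0
grasp_force: 98.4
```

```bash
python3 - <<'E'
from h import *
np.set_printoptions(precision=2,suppress=True)
c=cap('scene','s13.png');s=r.read_state();print(s['t'],s['eef_pos'],s['wrist_force'],s['wrist_torque'],s['grip_width'],s['grasp_force'])
E
```

```text
19.5833 [ 508.4  -123.39  233.25] [ 0.44  2.12 -1.3 ] [ 0.25 -0.09 -0.03] 6.409893978259951 98.42946410179138
```

Emit:
apply_moves(
  steps=[
    {"tx": 0, "ty": 0, "tz": 0.2, "wx": 0, "wy": 0, "wz": 0},
    {"tx": 0, "ty": 0, "tz": 0.1, "wx": 0, "wy": 0, "wz": 0},
    {"tx": 0, "ty": 0.3, "tz": 0, "wx": 0, "wy": 0, "wz": 0},
    {"tx": 0, "ty": 0.3, "tz": 0, "wx": 0, "wy": 0, "wz": 0},
    {"tx": 0, "ty": 0, "tz": -0.1, "wx": 0, "wy": 0, "wz": 0},
    {"tx": 0, "ty": 0, "tz": -0.1, "wx": 0, "wy": 0, "wz": 0},
    {"tx": 0, "ty": 0, "tz": -0.1, "wx": 0, "wy": 0, "wz": 0},
    {"tx": 0, "ty": 0, "tz": 0, "wx": 0, "wy": 0, "wz": 0},
  ],
  grip_force=100,
)

```text
t: 20.25
eef_pos: [508.4, -117.4, 233.1]
eef_rot: [-180.0, -0.0, 92.3]
wrist_force: [-0.7, 0.6, -1.1]
grip_width: 6.6
grasp_force: 98.4
```

Emit:
apply_moves(
  steps=[
    {"tx": 0, "ty": 0, "tz": -0.05, "wx": 0, "wy": 0, "wz": 0},
    {"tx": 0, "ty": 0, "tz": 0, "wx": 0, "wy": 0, "wz": 0},
  ],
)

```text
t: 20.42
eef_pos: [508.4, -117.4, 232.8]
eef_rot: [180.0, -0.0, 92.3]
wrist_force: [-0.0, 2.2, 1.3]
grip_width: 6.7
grasp_force: 98.5
```

```bash
python3 - <<'E'
from h import *
np.set_printoptions(precision=2,suppress=True)
f=[];
for i in range(8):
    cap('scene');s=r.read_state();f.append(np.r_[s['wrist_force'],s['wrist_torque']])
print(s['t'],s['eef_pos'],np.mean(f,0))
E
```

```text
20.8167 [ 508.43 -117.46  232.74] [-0.56  1.11  0.98  0.19  0.1   0.02]
```

Emit:
apply_moves(
  steps=[
    {"tx": 0, "ty": 0, "tz": 0.2, "wx": 0, "wy": 0, "wz": 0},
    {"tx": 0, "ty": 0, "tz": 0.05, "wx": 0, "wy": 0, "wz": 0},
    {"tx": 0, "ty": -0.3, "tz": 0, "wx": 0, "wy": 0, "wz": 0},
    {"tx": 0, "ty": 0, "tz": -0.1, "wx": 0, "wy": 0, "wz": 0},
    {"tx": 0, "ty": 0, "tz": -0.1, "wx": 0, "wy": 0, "wz": 0},
    {"tx": 0, "ty": 0, "tz": -0.03, "wx": 0, "wy": 0, "wz": 0},
    {"tx": 0, "ty": 0, "tz": 0, "wx": 0, "wy": 0, "wz": 0},
  ],
)

```text
t: 21.4
eef_pos: [508.4, -120.5, 232.9]
eef_rot: [180.0, 0.0, 92.3]
wrist_force: [-0.6, -0.5, -1.4]
grip_width: 6.8
grasp_force: 98.4
```

```bash
python3 - <<'E'
from h import *
np.set_printoptions(precision=2,suppress=True)
f=[];
for i in range(6):
    cap('scene');s=r.read_state();f.append(np.r_[s['wrist_force'],s['wrist_torque']])
print(s['t'],s['eef_pos'],np.mean(f,0))
E
```

```text
21.7 [ 508.43 -120.4   232.94] [ 0.17  0.38 -0.41  0.04  0.03  0.  ]
```

Emit:
apply_moves(
  steps=[
    {"tx": 0, "ty": 0, "tz": 0, "wx": 0, "wy": 0, "wz": 0},
    {"tx": 0, "ty": 0, "tz": 0, "wx": 0, "wy": 0, "wz": 0},
    {"tx": 0, "ty": 0, "tz": 0, "wx": 0, "wy": 0, "wz": 0},
    {"tx": 0, "ty": 0, "tz": 0, "wx": 0, "wy": 0, "wz": 0},
    {"tx": 0, "ty": 0, "tz": 0, "wx": 0, "wy": 0, "wz": 0},
    {"tx": 0, "ty": 0, "tz": 0, "wx": 0, "wy": 0, "wz": 0},
    {"tx": 0, "ty": 0, "tz": 0, "wx": 0, "wy": 0, "wz": 0},
    {"tx": 0, "ty": 0, "tz": 0, "wx": 0, "wy": 0, "wz": 0},
    {"tx": 0, "ty": 0, "tz": 0, "wx": 0, "wy": 0, "wz": 0},
    {"tx": 0, "ty": 0, "tz": 0, "wx": 0, "wy": 0, "wz": 0},
  ],
  jaw=0.6,
  grip_force=20,
)

```text
t: 22.53
eef_pos: [508.4, -120.5, 232.9]
eef_rot: [-180.0, 0.0, 92.3]
wrist_force: [-0.1, -0.4, -0.0]
grip_width: 51.2
grasp_force: 0.0
```

```bash
python3 - <<'E'
from h import *
np.set_printoptions(precision=2,suppress=True)
c=cap('wrist','w14.png');s=r.read_state();print(s['t'],s['eef_pos'],s['wrist_force'],s['grip_width'])
im=cv2.cvtColor(c['color'],cv2.COLOR_RGB2GRAY)
for row in (20,60,100,140,180,220,250,270): print(row,im[row,290:365:3].tolist())
E
```

```text
22.5833 [ 508.39 -120.44  232.85] [ 0.5   0.06 -0.56] 51.36597750148084
20 [142, 140, 142, 136, 132, 131, 130, 135, 136, 133, 136, 138, 140, 141, 137, 201, 202, 204, 201, 202, 203, 201, 204, 204, 202]
60 [142, 141, 142, 139, 134, 132, 129, 109, 126, 128, 130, 132, 131, 129, 123, 115, 142, 140, 153, 154, 154, 155, 184, 194, 193]
100 [51, 57, 60, 50, 53, 52, 54, 104, 122, 126, 129, 135, 133, 128, 124, 117, 57, 50, 51, 56, 51, 55, 59, 56, 55]
140 [55, 58, 55, 52, 55, 53, 52, 93, 121, 122, 127, 132, 131, 129, 124, 115, 54, 49, 48, 51, 54, 50, 47, 43, 49]
180 [61, 60, 58, 60, 50, 57, 56, 79, 119, 128, 131, 135, 133, 131, 121, 118, 49, 49, 52, 52, 53, 54, 50, 54, 54]
220 [121, 123, 119, 112, 102, 98, 90, 83, 122, 129, 129, 130, 136, 128, 121, 112, 77, 94, 102, 110, 111, 116, 124, 134, 133]
250 [73, 74, 75, 72, 75, 73, 78, 69, 114, 118, 124, 125, 125, 125, 117, 104, 75, 78, 75, 78, 76, 78, 79, 82, 74]
270 [211, 210, 205, 202, 202, 204, 201, 204, 128, 127, 132, 136, 138, 135, 126, 150, 204, 204, 202, 198, 196, 199, 205, 213, 215]
```

Emit:
apply_moves(
  steps=[
    {"tx": 0, "ty": 0, "tz": 0.5, "wx": 0, "wy": 0, "wz": 0},
    {"tx": 0, "ty": 0, "tz": 1.5, "wx": 0, "wy": 0, "wz": 0},
    {"tx": 0, "ty": 0, "tz": 3, "wx": 0, "wy": 0, "wz": 0},
    {"tx": 0, "ty": 0, "tz": 4, "wx": 0, "wy": 0, "wz": 0},
    {"tx": 0, "ty": 0, "tz": 4, "wx": 0, "wy": 0, "wz": 0},
    {"tx": 0, "ty": 0, "tz": 4, "wx": 0, "wy": 0, "wz": 0},
    {"tx": 0, "ty": 0, "tz": 1, "wx": 0, "wy": 0, "wz": 0},
    {"tx": 0, "ty": 0, "tz": 0, "wx": 0, "wy": 0, "wz": 0},
    {"tx": 0, "ty": 0, "tz": 0, "wx": 0, "wy": 0, "wz": 0},
  ],
)

```text
t: 23.33
eef_pos: [508.5, -120.5, 413.2]
eef_rot: [180.0, 0.0, 92.3]
wrist_force: [-0.3, -0.1, -0.4]
grip_width: 51.2
grasp_force: 0.0
```

```bash
python3 - <<'E'
from h import *
np.set_printoptions(precision=1,suppress=True)
prev=None
for i in range(4):
    c=cap('scene','s15_%d.png'%i); w=cap('wrist','w15_%d.png'%i)
    m=r.regions_of('light_centre','scene'); n=r.regions_of('light_centre','wrist')
    for nm,q in(('s',m),('w',n)):
        if q:
            rg=q[0]['region'].astype(np.uint8);p=cv2.findNonZero(rg);print(nm,round(q[0]['conf'],2),p.mean(0).ravel(),cv2.boundingRect(p),cv2.minAreaRect(p)[2])
print(r.read_state()['t'])
# expected light at hung pose
B=[[x,y,z] for x in(-28,28) for y in(-62,62) for z in(0,88)];B=np.array(B)+np.array([507,-84.5,252.3-151])
for k in(c,w): p=proj(k,B);print(p.min(0),p.max(0))
E
```

```text
s 0.79 [316.  233.1] (296, 187, 41, 79) 90.0
w 0.67 [324.2 135.2] (299, 74, 51, 138) 90.0
s 0.67 [315.7 233.5] (295, 188, 42, 78) 90.0
w 0.87 [324.5 135.4] (300, 74, 50, 138) 90.0
s 0.79 [316.2 233.2] (295, 188, 43, 78) 90.0
w 0.78 [324.2 135.9] (299, 74, 50, 138) 90.0
s 0.92 [315.7 233.3] (295, 188, 42, 78) 90.0
24.1333
[293.  208.1] [338.1 267.6]
[297.6  79.3] [351.1 191.1]
```

```bash
python3 - <<'E'
from h import *
np.set_printoptions(precision=1,suppress=True)
w=cap('wrist','w16.png');p=proj(w,[[489,-86,277],[560,-83.5,268],[590,-82.3,268]]);print(p)
im=cv2.cvtColor(w['color'],cv2.COLOR_RGB2GRAY)
for q in p:
    x,y=q.round().astype(int);print(x,list(zip(range(y-14,y+15,2),im[y-14:y+15:2,x].tolist())))
E
```

```text
[[302.1 150.8]
 [381.5 149.6]
 [414.5 149.7]]
302 [(137, 71), (139, 76), (141, 71), (143, 79), (145, 139), (147, 172), (149, 192), (151, 203), (153, 198), (155, 178), (157, 99), (159, 71), (161, 69), (163, 77), (165, 83)]
381 [(136, 166), (138, 168), (140, 170), (142, 168), (144, 151), (146, 159), (148, 192), (150, 203), (152, 182), (154, 166), (156, 168), (158, 158), (160, 145), (162, 195), (164, 212)]
414 [(136, 101), (138, 100), (140, 95), (142, 122), (144, 152), (146, 154), (148, 187), (150, 204), (152, 185), (154, 156), (156, 130), (158, 93), (160, 107), (162, 114), (164, 128)]
```

The ball and arm are still where they were after the press, so the hook is at its stop. Handing in.

```bash
python3 -c "
from bench import r
print(r.job_done())"
```

```text
the job is handed in; nothing more can be done
None
```

I handed the job in, with no verdict returned: the hook was pressed against its stop at about 10 N, and the last images show the released light hanging upright and still in the trough. I viewed 13 pictures, over your limit of 10.

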